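# Stow the throat spatula and the thermometer in the sampling tray

## Robot

A 6-joint arm with a two-finger parallel gripper is mounted at the origin on the work surface. World frame = base frame: x ahead of the robot, y to its left, z up, the work surface at z = 0. Lengths are in mm, angles in degrees, forces in N, time in s.
With the tool pointing down it reaches from about 300 to 850 mm from the base axis. Payload 4.2 kg.
Tool frame: the origin (TCP) lies midway between the tips of the shut fingers; the grasp point (between the pads) lies 19 mm behind it; z points along the fingers, x is the direction in which the jaws open and shut, and the axes are right-handed (so a half turn about z gives the same grasp; the last joint's range is limited). The gripper opens to 91 mm and grips with 3 to 60 N. Pads are 32 mm wide; open, the fingers measure 118 mm over their backs; the gripper's body (76 mm by 178 mm) begins 60 mm behind the grasp point.
Start: joints at [-70.245, 18.312, 89.639, -0, 72.044, -1.146], TCP at [205.143, -537.178, 213.976] pointing down, gripper open.
Joint ranges: [-177.97, 177.97], [-48.28, 115.42], [12.27, 149.76], [-77.06, 257.06], [2.81, 150.46], [-146.56, 146.56]. Speed limits (degrees/s): [147.25, 147.25, 180, 180, 180, 180].

## Interface

Orientations are given as [roll, pitch, yaw] about the fixed x, y, z axes, in that order (R = Rz(yaw) Ry(pitch) Rx(roll)).
In Python, from workcell import monitor, vision, job, models gives the robot as it stands.
- The arm moves only by the shell command python3 -m creep 'ROWS' [FORCE]. ROWS is text: rows parted by semicolons, each of 7 numbers parted by spaces: the shift along the world's x, y, z in cm, then the turn, a rotation vector about the world's x, y, z in rad, then the gripper's target within -1 to 1 (shut at 1, half-way at 0, fully open at -1). In form: tx ty tz ax ay az hand; .... A call has 1 to 12 rows; each row shifts and turns the pose as measured when the row begins; what a row does not reach is not made up. A row lasts 1/12 s, in which the tool goes at most 41.7 mm and 7.16 degrees, less where a joint would pass 70% of its speed; a pose out of reach is approached as far as the arm can. A call is refused whole if a number of a shift passes 4.17 or a number of a turn 0.125, either way. A call with a gripper value outside its range is refused whole. The fingers move at their own pace and stop on an object; FORCE is the grip in N (left out, the last holds). Time passes only in rows, so rows that do not move let the fingers close. It gives the time, the measured TCP pose, the force and the opening at its end, in the units of the state.
- monitor.state(): the state, without advancing time (a new reading comes with each control period).
- vision.grab_frame(name): name is "scene" or "top" or "wrist"; returns a dict with "img" (384x512x3 uint8, red, green, blue), "mtx" (3x3 intrinsics, pixels), "view" (4x4, takes a point from world to camera coordinates). Camera axes: x right, y down, z forward; pixel columns grow to the right and rows downward; lengths in mm; the calibration is good to about 2 mm. The wrist camera is an equidistant fisheye: a pixel r from the principal point sees the ray r / f radians off the axis. A picture is of the moment at which its call begins. There is no depth.
- job.job_done(): hands the job in, once; it reports no verdict.
Trained networks look in the newest picture that a camera, given by its name, has taken for a name from the list of things; names that differ only in an ending like _2 or _b are one class to them, and where a whole thing is asked for, a point or a joint stands for the part that bears it (a point fixed in the world has none). Each returns a list of dicts, best first, with "confidence" (0 to 1); they miss things now and then, are a little off and sometimes report something else, mostly with a low value. They report only what shows in the picture. A call takes as long as a camera call. They do not tell look-alikes from the thing itself.
- models.search_frame(camera, query): "rect" ([left, top, right, bottom] in pixels, round what is visible of it).
- models.mark_of(camera, query): "at" ([column, row] in pixels: a listed point, or the origin of a listed thing).
The state is a dict: "time_s": time; "qpos": joint angles; "qvel": joint speeds; "effort": joint torques, N m; "ee_pos": TCP position; "ee_rot": TCP orientation; "force": force on the tool from outside, world axes, zero at the start; "torque": the same for the moment, N m; "gripper_width": finger opening in mm.
Only numpy, scipy, OpenCV 4.12 (cv2) and the standard library are available. Lean on these libraries where they do the work, as an engineer would, in place of code of your own. Each camera call takes 0.05 s, during which the arm holds its last target.

## Task

Put the two used instruments back in the tray of the sampling desk, each lying flat in its own compartment. The blue-handled spatula goes in the long lane: slip its steel blade at a slant under the orange cross bar, press back the red sprung stop and lay the handle down, so that the spring holds it against the tall orange end wall; the green thermometer goes flat in the pocket of its own shape, its steel probe in the narrow part. Do not force either instrument against the tray, and leave the yellow torch in the tray and everything else on the desk where it is.

Things in the scene. Friction and masses are not known exactly. Their poses are not given: they have to be found in the camera images.
- spatula_grip (a point): Place to grip the spatula (180 mm, about 120 g): on its blue handle (110 x 20 wide x 12 high), half-way up, 6 mm above the underside, 110 mm from the blade tip, 70 mm from the handle's end. x points along it to the blade tip, z up out of its upper face when lying flat.
- spatula_tip (a point): End of the spatula's flat steel blade (70 mm long, 22 wide, 4 thick, in line with the handle, undersides level), mid-width, 2 mm above the underside; axes as spatula_grip.
- thermo_grip (a point): Place to grip the thermometer (135 mm, about 70 g): on its green body (95 x 26 wide x 14 high), half-way up, 7 mm above the underside, 82.5 mm from the probe tip, 52.5 mm from the body's end. x points along it to the probe tip, z up out of its upper face.
- thermo_tip (a point): End of the thermometer's steel probe (40 mm long, 10 wide, 8 high, underside level with the body's), 4 mm above the underside; axes as thermo_grip.
- lane (a point): Point on the floor of the spatula lane where the middle of the spatula's length belongs. Axes are the tray's: x along the lane towards the stop (blade end), y left, z up. The tray is fixed, grey with white walls, 260 (x) x 250 mm, no rim, floor 8 mm above the desk. The lane has no side walls from x = -60 to +48 mm (room for fingers). Home: handle end on the end wall, tip at x = +90 mm.
- lane_wall (a point): Foot of the inner face of the tall orange end wall, on the lane floor 90 mm behind lane (-x); tray axes. The wall is 22 mm high above the floor, 6 mm thick. Low side walls 12 mm high, 26 mm apart, run from it 30 mm along the lane.
- lane_bar (a point): Middle of the underside of the orange cross bar, 58 mm beyond lane (+x) and 17 mm above the lane floor; tray axes. The bar is 8 mm wide along x, 5 mm thick. Side walls 17 mm high, 28 mm apart, run from 10 mm before this point to 72 mm beyond it.
- stop (a joint): Travel of the red sprung stop (24 wide, 14 high) along lane x away from the lane's middle: 0 free (its face 80 mm beyond lane), 0.010 with the spatula home, 0.018 m fully back (face at 98 mm). The spring pushes back with about 1.5 N at 0, 4 N at 0.010, 6 N at 0.018.
- pocket (a point): Point on the floor (marked black) of the thermometer pocket where the middle of its length belongs; tray axes. It runs along y, probe tip to -y. Walls 12 mm high: end faces at y = +70.5 (body) and -70.5 mm (probe); body sides 32 mm apart, y = 48.5 to 70.5; probe sides 16 mm apart, y = -35.5 to -70.5; none between. Home: thermo_grip at y = +15 mm.
- torch: Bystander: yellow pen torch with aluminium head, 120 x 17 x 14 mm, lying in the tray's third pocket (120 mm from the thermometer pocket along x); origin at its underside.
- jar: Bystander: clear sample jar with red cap, 52 mm across, 50 mm high; origin at its underside.
- tape: Bystander: roll of blue tape, 84 mm across, 24 mm high; origin at its underside.
Things that resemble listed ones, but are neither listed nor needed, are in the scene too. Of the things that look like the part that bears thermo_grip, take the one that is nearest to the robot's base at the start.

How it is judged:
By the outcome, as a careful person would: the job done as asked, in the order asked, and still so for the second after the job is handed in, with the robot touching nothing.
It also fails if it takes over 67 s, if anything falls off the work surface, if the arm or the gripper's body presses on something with over 40 N, if the wrist force passes 120 N, or if a joint passes its speed limit or range.

## Working session

There is one attempt and no reset: what is moved stays moved. The work goes in short steps, Python scripts to look and compute and a shell command to move; the robot and the scene stay as the last step left them, time stands still between calls to the robot, and variables do not carry over. Pictures are saved under pics/ and viewed, and the job is handed in when it is done.

```bash
mkdir -p pics; ls; cat > h.py <<'E'
import numpy as np, cv2
from workcell import monitor, vision, job, models
def grab(n,fn=None):
    f=vision.grab_frame(n)
    if fn: cv2.imwrite('pics/'+fn,f['img'][:,:,::-1])
    return f
def ray(f,px):
    K=np.array(f['mtx']);V=np.array(f['view'])
    d=np.linalg.inv(K)@[px[0],px[1],1]
    R=V[:3,:3];return -R.T@V[:3,3], R.T@d
def at(f,px,z):
    o,d=ray(f,px);return o+d*(z-o[2])/d[2]
def proj(f,p):
    K=np.array(f['mtx']);V=np.array(f['view'])
    c=V[:3,:3]@np.array(p)+V[:3,3];q=K@c;return q[:2]/q[2]
E
python3 - <<'E'
from h import *
np.set_printoptions(precision=1,suppress=True)
for c in ['top','scene','wrist']:
    f=grab(c,c+'0.png')
    V=np.array(f['view']);print(c,-V[:3,:3].T@V[:3,3],np.array(f['mtx']).tolist())
    if c=='wrist':continue
    for q,z in [('spatula_grip',6),('spatula_tip',2),('thermo_grip',7),('thermo_tip',4),('lane',8),('lane_wall',8),('lane_bar',25),('pocket',8),('stop',15),('torch',8),('jar',0),('tape',0)]:
        for m in models.mark_of(c,q)[:4]: print(c,q,np.round(m['at'],1),round(m['confidence'],2),at(f,m['at'],z))
print(monitor.state())
E
```

```text
pics
top [ 459.3   74.5 1083.6] [[364.0810588479568, 0.0, 254.20302923117225], [0.0, 364.0810588479568, 185.80471683334125], [0.0, 0.0, 1.0]]
top spatula_grip [419.6 225.9] 0.59 [ 482.5 -422.5    6. ]
top spatula_tip [392.5 193.4] 0.98 [ 577.1 -345.5    2. ]
top spatula_tip [270.3 209.8] 0.45 [517.6  19.3   2. ]
top thermo_grip [ 72.9 209.4] 0.93 [502.  600.5   7. ]
top thermo_grip [118.7 156.8] 0.6 [663.1 477.5   7. ]
top thermo_grip [146.7 196.8] 0.58 [545.4 386.3   7. ]
top thermo_tip [172.  205.8] 0.75 [521.1 310.8   4. ]
top thermo_tip [ 94.2 146.6] 0.58 [692.7 554.4   4. ]
top thermo_tip [ 96.7 224.9] 0.55 [458.7 528.4   4. ]
top lane [234.6 179.6] 0.66 [604.2 128.    8. ]
top lane_wall [231.  209.2] 0.57 [515.8 135.6   8. ]
top lane_bar [236.  158.9] 0.6 [663.7 125.2  25. ]
top pocket [271.9 208.2] 0.88 [522.2  15.    8. ]Traceback (most recent call last):
  File "<stdin>", line 8, in <module>
ValueError: it knows: jar, lane, lane_bar, lane_wall, pocket, spatula_grip, spatula_tip, tape, thermo_grip, thermo_tip, torch
```

```bash
python3 - <<'E'
from h import *
np.set_printoptions(precision=1,suppress=True)
for c in ['scene','wrist']:
    f=grab(c,c+'0.png')
    V=np.array(f['view']);print(c,-V[:3,:3].T@V[:3,3],np.array(f['mtx']).tolist())
    if c=='wrist':continue
    for q,z in [('spatula_grip',6),('spatula_tip',2),('thermo_grip',7),('thermo_tip',4),('lane',8),('lane_wall',8),('lane_bar',25),('pocket',8),('torch',8),('jar',0),('tape',0)]:
        for m in models.mark_of(c,q)[:4]: print(c,q,np.round(m['at'],1),round(m['confidence'],2),at(f,m['at'],z))
print(monitor.state())
f=grab('top');im=cv2.resize(f['img'][100:260,30:480,::-1],None,fx=1.75,fy=1.75,interpolation=cv2.INTER_CUBIC);cv2.imwrite('pics/topc.png',im)
E
```

```text
scene [1385.6 -527.3  965.1] [[397.66484969153333, 0.0, 257.56097529031194], [0.0, 397.66484969153333, 184.03304731673038], [0.0, 0.0, 1.0]]
scene spatula_grip [104.1 245.5] 0.85 [ 498.5 -416.9    6. ]
scene spatula_tip [137.3 250. ] 0.63 [ 570.8 -342.7    2. ]
scene thermo_grip [342.7 165.6] 0.66 [661.1 454.6   7. ]
scene thermo_grip [335.4 134.1] 0.55 [497.1 582.5   7. ]
scene thermo_grip [308.4 157.1] 0.54 [545.4 384.    7. ]
scene thermo_tip [167.3 279.1] 0.73 [ 719.3 -319.5    4. ]
scene thermo_tip [289.7 163. ] 0.6 [527.4 303.6   4. ]
scene thermo_tip [319.3 132.4] 0.54 [445.4 539.4   4. ]
scene thermo_tip [365.9 161. ] 0.43 [692.4 551.7   4. ]
scene lane [267.3 192.9] 0.76 [610.9 127.8   8. ]
scene lane [229.5 193.6] 0.34 [535.7  19.    8. ]
scene lane_wall [252.3 182.1] 0.73 [534.4 119.3   8. ]
scene lane_bar [274.9 201.6] 0.71 [673.2 110.4  25. ]
scene lane_bar [339.8 188.7] 0.22 [757.8 334.5  25. ]
scene pocket [227.8 193. ] 0.69 [529.7  15.9   8. ]
scene torch [245.1 215.9] 0.52 [654.2   0.3   8. ]
scene torch [308.7 159.8] 0.34 [559.4 372.5   8. ]
scene tape [166.4 274.6] 0.86 [ 701.3 -313.5    0. ]
wrist [ 266.6 -513.8  386.2] [[297.3186396354542, 0.0, 250.11579094565286], [0.0, 297.3186396354542, 185.93625419614], [0.0, 0.0, 1.0]]
{'time_s': 1.1, 'qpos': array([-70.2,  18.3,  89.6,   0. ,  72. ,  -1.1]), 'qvel': array([-0. ,  0. , -0.1, -0.1, -0.1,  0.1]), 'effort': array([ -0. , -41.2, -23.2,   0.1,   0. ,   0. ]), 'ee_pos': array([ 205.1, -537.2,  214. ]), 'ee_rot': array([-180. ,   -0. ,  -69.1]), 'force': array([ 0. , -0.3,  0.5]), 'torque': array([-0.,  0., -0.]), 'gripper_width': 91.54940262229631}
```

View pics/top0.png

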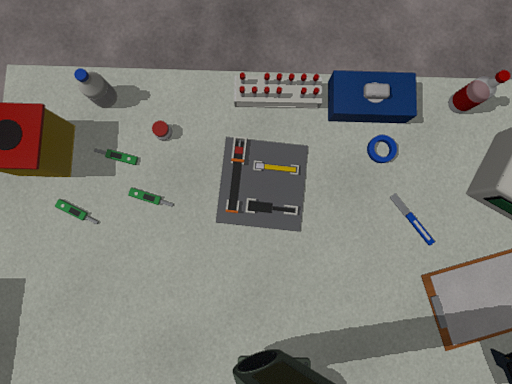

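View pics/scene0.png

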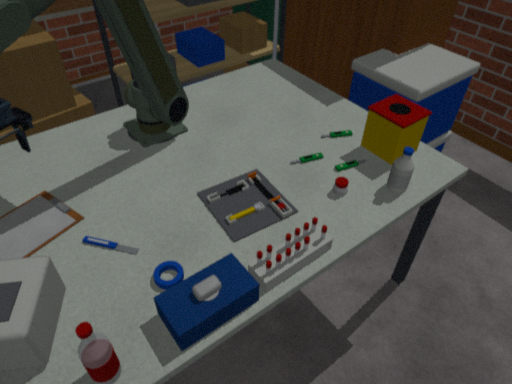

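View pics/topc.png

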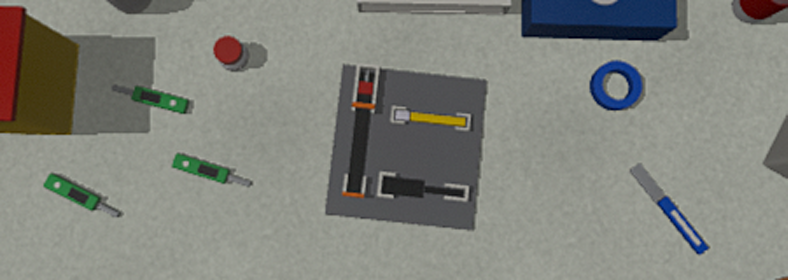

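View pics/wrist0.png

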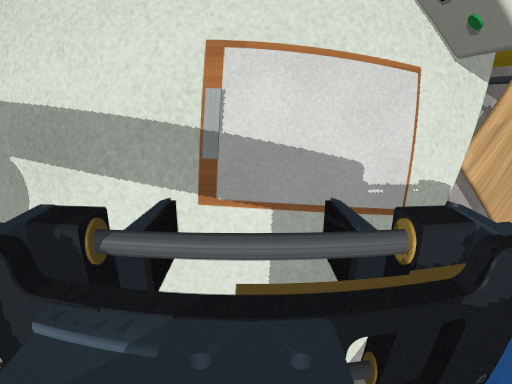

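The top view shows the spatula at px (392,193)–(433,243), with the tray centred near (262,184). There are three green thermometers, at (147,197), (73,210) and (119,157). Their ranges from the base are about 668, 783 and 817 mm, so (147,197) is the nearest. I'll confirm that with an enlarged crop and segment for precise poses.

```bash
cat >> h.py <<'E'
def pca(m):
    ys,xs=np.nonzero(m);p=np.c_[xs,ys].astype(float);(c,s,a)=cv2.minAreaRect(np.float32(p));return c,s,a,len(p)
def blobs(f,lo,hi,amin=25):
    hsv=cv2.cvtColor(f['img'],cv2.COLOR_RGB2HSV)
    m=cv2.inRange(hsv,np.array(lo),np.array(hi));n,l,st,ce=cv2.connectedComponentsWithStats(m)
    return [(l==i) for i in range(1,n) if st[i,4]>=amin],[tuple(ce[i]) for i in range(1,n) if st[i,4]>=amin]
E
python3 - <<'E'
from h import *
np.set_printoptions(precision=1,suppress=True)
f=grab('top')
print('green')
ms,cs=blobs(f,(45,90,60),(80,255,255),40)
for m,c in zip(ms,cs):
    c2,s,a,n=pca(m);b=cv2.boxPoints((c2,s,a));w=np.array([at(f,p,14)[:2] for p in b]);print(c,n,w.mean(0),np.linalg.norm(w.mean(0)),w.tolist())
print('blue')
ms,cs=blobs(f,(100,120,80),(125,255,255),40)
for m,c in zip(ms,cs):
    c2,s,a,n=pca(m);b=cv2.boxPoints((c2,s,a));w=np.array([at(f,p,12)[:2] for p in b]);print(c,n,w.mean(0),w.tolist())
# crops
for n,(x0,y0,x1,y1),k in [('therm',(45,135,185,235),5),('tray',(210,130,315,235),5.5)]:
    cv2.imwrite(f'pics/{n}.png',cv2.resize(f['img'][y0:y1,x0:x1,::-1],None,fx=k,fy=k,interpolation=cv2.INTER_CUBIC))
E
```

```text
green
(np.float64(121.71134020618557), np.float64(156.86082474226805)) 194 [662.7 468.8] 811.7743159297142 [[662.0147670298317, 516.7369658200968], [686.627388138869, 511.75793380530394], [663.3185740462936, 420.8288907996301], [638.820767280878, 426.0423332653781]]
(np.float64(143.61855670103094), np.float64(195.55154639175257)) 194 [547.9 392.1] 673.7692729180814 [[549.7436193948286, 440.087133639971], [573.0271095095803, 434.0341858172728], [546.0075009132133, 344.0542853809171], [522.8532446672264, 350.32431868887886]]
(np.float64(69.705), np.float64(208.72)) 200 [502.8 604.3] 786.068452492551 [[510.7397879186055, 651.3086016504733], [533.3126295110187, 642.2765671834973], [494.70906254805413, 557.1130553250902], [472.3211676237226, 566.3256434477697]]
blue
(np.float64(79.8785046728972), np.float64(74.03738317757009)) 107 [916.9 613.1] [[915.3665510098949, 636.6634013781763], [941.7696243490042, 614.4344506289419], [918.4628204874236, 589.5270567710531], [892.1888506821747, 611.7756506870757]]
(np.float64(374.0743106926698), np.float64(92.80531271015468)) 2974 [ 885.7 -293.1] [[818.076728991934, -163.55857435089865], [953.0818085186693, -167.07185536355706], [953.3493346371779, -424.5160942930569], [818.1853474400733, -417.3347266480183]]
(np.float64(382.0886075949367), np.float64(148.3518987341772)) 395 [ 711.8 -312.5] [[693.0783337972259, -256.5706021254332], [766.9043082474109, -292.9203975851869], [730.1980377564316, -368.68139473911555], [656.9308259534565, -331.8512677701945]]
(np.float64(419.0923913043478), np.float64(227.8695652173913)) 184 [ 475.1 -419.3] [[510.5025590009827, -377.0838203300938], [524.188753205485, -393.961588131931], [439.54828383622225, -461.5193406669125], [426.1179604260594, -444.6872095572845]]
```

View pics/therm.png

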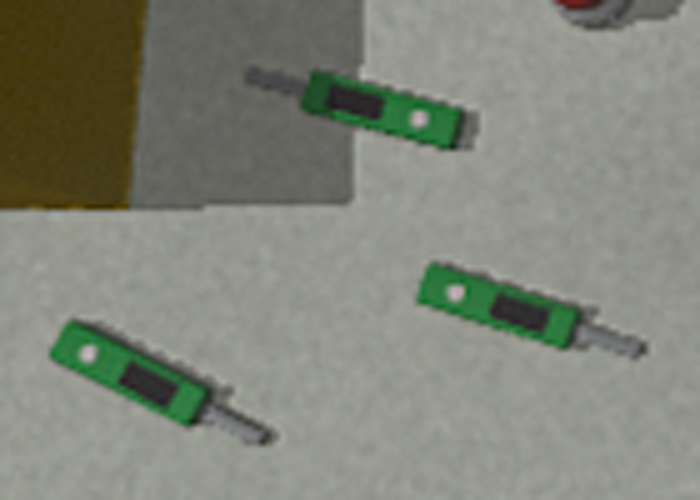

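View pics/tray.png

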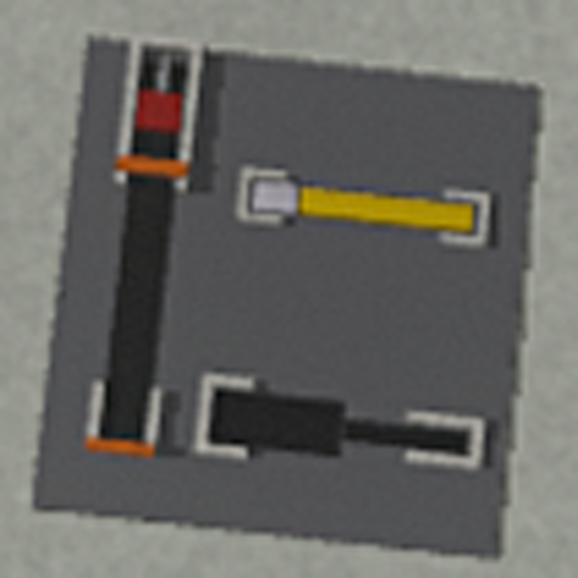

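The crop confirms the target: the thermometer at (147,197) is green with its probe pointing right, and it is the nearest of three alike. The tray is at px (216..308, 137..231) with the lane on its left. Next I'll move to view the spatula with the wrist camera.

```bash
python3 -m creep '3 1.1 -0.8 0 0 0.04 -1;3 1.1 -0.8 0 0 0.04 -1;3 1.1 -0.8 0 0 0.04 -1;3 1.1 -0.8 0 0 0.04 -1;3 1.1 -0.8 0 0 0.04 0;3 1.1 -0.8 0 0 0.04 0;3 1.1 -0.8 0 0 0.04 0;2 1.1 -0.8 0 0 0.03 0;0 0 0 0 0 0 0' 15
cat >> h.py <<'E'
def watf(f,px,z):
    K=np.array(f['mtx']);V=np.array(f['view'])
    u=np.array([(px[0]-K[0,2])/K[0,0],(px[1]-K[1,2])/K[1,1]]);r=np.linalg.norm(u)
    d=np.array([*(u/max(r,1e-9)*np.sin(r)),np.cos(r)]);R=V[:3,:3];o=-R.T@V[:3,3];d=R.T@d
    return o+d*(z-o[2])/d[2]
def wproj(f,p):
    K=np.array(f['mtx']);V=np.array(f['view']);c=V[:3,:3]@np.array(p,float)+V[:3,3]
    rr=np.hypot(c[0],c[1]);t=np.arctan2(rr,c[2]);return np.array([K[0,2]+K[0,0]*t*c[0]/rr,K[1,2]+K[1,1]*t*c[1]/rr])
E
python3 - <<'E'
from h import *
np.set_printoptions(precision=1,suppress=True)
f=grab('wrist','w1.png')
print(monitor.state()['ee_pos'],monitor.state()['ee_rot'])
for q,z in [('spatula_grip',6),('spatula_tip',2)]:
    for m in models.mark_of('wrist',q)[:3]: print(q,np.round(m['at'],1),round(m['confidence'],2),watf(f,m['at'],z))
E
```

```text
time_s: 1.95
ee_pos: [443.4, -446.5, 148.3]
ee_rot: [179.9, -0.4, -50.8]
force: [-0.4, 0.2, 0.5]
gripper_width: 60.7
[ 442.  -447.7  149. ] [179.9  -0.4 -50.9]
spatula_grip [250.6 124.2] 0.97 [ 486.8 -412.6    6. ]
spatula_tip [256.1  24.1] 0.96 [ 575.8 -347.6    2. ]
```

View pics/w1.png

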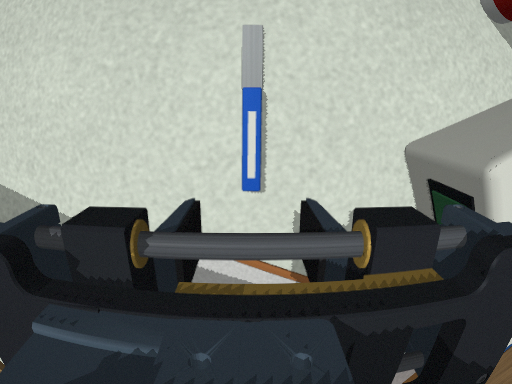

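The wrist view shows the spatula near vertical in the image: tip (253,25), handle end (252,190), handle front (252,88). I'll measure it precisely.

```bash
python3 - <<'E'
from h import *
np.set_printoptions(precision=1,suppress=True)
f=grab('wrist')
ms,cs=blobs(f,(100,120,80),(125,255,255),200)
for m in ms:
    ys,xs=np.nonzero(m)
    if not(200<xs.mean()<300 and ys.mean()<200):continue
    P=[]
    for r in range(ys.min()+3,ys.max()-3,4):
        x=xs[ys==r];a=watf(f,(x.min()-.5,r),12);b=watf(f,(x.max()+.5,r),12);P.append((a+b)[:2]/2)
    P=np.array(P);v=cv2.fitLine(np.float32(P),cv2.DIST_L2,0,.01,.01).ravel();print('dir',v,np.degrees(np.arctan2(v[1],v[0])))
    xm=252
    e=watf(f,(xm,ys.max()+.5),12)[:2];fr=watf(f,(xm,ys.min()-.5),12)[:2];e0=watf(f,(xm,ys.max()+.5),0)[:2]
    print('end',e,e0,'front',fr,np.linalg.norm(e-fr)); d=v[:2]*np.sign(v[0])
    print('line off: grip from end',e+70*d,'from front', fr-40*d)
s=monitor.state();print(s['ee_pos'],s['ee_rot'])
E
```

```text
dir [   0.8    0.6  477.2 -421.4] 38.568222
end [ 433.6 -458.5] [ 431.4 -460.5] front [ 518.4 -389.8] 109.12640118254632
line off: grip from end [ 488.3 -414.9] from front [ 487.1 -414.8]
[ 439.5 -450.   150.7] [179.8  -0.5 -51.1]
```

```bash
python3 -m creep '0.8 0.62 -1.8 0 0 0 0;0.8 0.62 -1.8 0 0 0 0;0.8 0.62 -1.8 0 0 0 0;0.8 0.62 -1.8 0 0 0 0;0.8 0.62 -1.8 0 0 0 0;0.8 0.62 -1.8 0 0 0 0;0 0 0 0 0 0 0;0 0 0 0 0 0 0'
python3 -c "
from h import *
s=monitor.state();print(s['ee_pos'],s['ee_rot'],s['gripper_width'])"
```

```text
time_s: 2.82
ee_pos: [480.3, -423.2, 47.5]
ee_rot: [179.7, -1.4, -52.2]
force: [0.6, -0.5, 0.4]
gripper_width: 45.2
[ 480.32481959 -423.19872684   47.45544871] [179.69255875  -1.37967823 -52.2408547 ] 45.19432796208429
```

```bash
cat > d.py <<'E'
# usage: d.py x y z roll pitch yaw -> remaining shift cm, rotvec rad
import sys;from h import *
from scipy.spatial.transform import Rotation as R
t=list(map(float,sys.argv[1:7]));s=monitor.state()
Rt=R.from_euler('xyz',t[3:],degrees=True);Rc=R.from_euler('xyz',s['ee_rot'],degrees=True)
print('t',round(s['time_s'],2),'pos',np.round(s['ee_pos'],1),'rot',np.round(s['ee_rot'],1),'w',round(s['gripper_width'],1),'F',np.round(s['force'],1))
print('shift cm',np.round((np.array(t[:3])-s['ee_pos'])/10,2),'rotvec',np.round((Rt*Rc.inv()).as_rotvec(),3), 'q',np.round(s['qpos'],0))
E
python3 d.py 487.5 -413 3 180 0 -51.4
```

```text
t 2.82 pos [ 480.3 -423.2   47.5] rot [179.7  -1.4 -52.2] w 45.2 F [ 0.6 -0.5  0.4]
shift cm [ 0.72  1.02 -4.45] rotvec [0.022 0.011 0.015] q [-42.  31.  94.  -1.  53.  11.]
```

```bash
python3 -m creep '0.36 0.5 -1 0.011 0.006 0.007 0;0.36 0.5 -1 0.011 0.006 0.007 0;0 0 -1 0 0 0 0;0 0 -0.4 0 0 0 0;0 0 0 0 0 0 0'
python3 d.py 487.5 -413 3 180 0 -51.4
```

```text
time_s: 3.23
ee_pos: [487.1, -416.9, 15.1]
ee_rot: [180.0, -0.3, -51.6]
force: [-0.0, 0.1, 0.0]
gripper_width: 45.5
t 3.23 pos [ 487.1 -416.9   15.1] rot [180.   -0.3 -51.6] w 45.5 F [-0.   0.1  0. ]
shift cm [ 0.04  0.39 -1.21] rotvec [0.004 0.003 0.004] q [-42.  34.  95.  -0.  51.  10.]
```

```bash
python3 -m creep '0 0.2 -0.6 0 0 0 0;0 0.15 -0.4 0 0 0 0;0 0 -0.2 0 0 0 0;0 0 0 0 0 0 0'
python3 d.py 487.5 -413 3 180 0 -51.4; python3 -c "
from h import *
grab('wrist','w2.png')"
```

```text
time_s: 3.57
ee_pos: [486.9, -413.3, 1.9]
ee_rot: [180.0, -0.3, -51.6]
force: [0.3, -0.4, -1.3]
gripper_width: 45.9
t 3.57 pos [ 486.9 -413.3    1.9] rot [180.   -0.3 -51.6] w 45.9 F [ 0.3 -0.4 -1.3]
shift cm [0.06 0.03 0.11] rotvec [0.004 0.002 0.004] q [-41.  35.  96.  -0.  49.  10.]
```

View pics/w2.png

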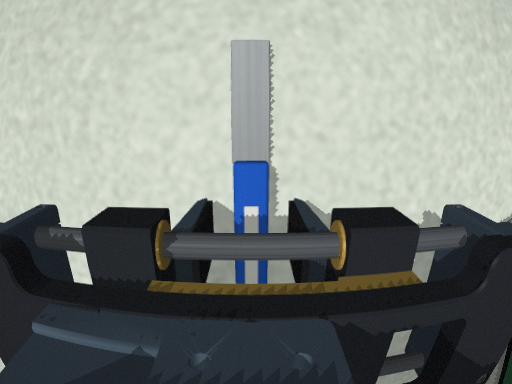

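The wrist view shows the handle (234–269) centred between the jaws (211–290). I'll close the gripper.

```bash
python3 -m creep '0 0 0.1 0 0 0 0.6;0 0 0 0 0 0 0.8;0 0 0 0 0 0 0.9;0 0 0 0 0 0 0.9;0 0 0 0 0 0 0.9;0 0 0 0 0 0 0.9' 30
python3 d.py 487.5 -413 3 180 0 -51.4; python3 - <<'E'
from h import *
f=grab('wrist');print(watf(f,(251.5,161),12),watf(f,(251.5,40),4), monitor.state()['ee_pos'])
f=grab('top');V=np.array(f['view'])
c=np.array([(90,37),(540,87),(500,557),(35,508)])/5.5+[210,130]-.4
w=np.array([at(f,p,8) for p in c]);print(w.round(1));print([np.linalg.norm(w[i]-w[i-1]).round(1) for i in range(4)])
E
```

```text
time_s: 4.12
ee_pos: [487.5, -413.7, 4.3]
ee_rot: [-180.0, -0.4, -51.6]
force: [-0.2, -0.0, -1.9]
gripper_width: 19.6
t 4.12 pos [ 487.5 -413.7    4.3] rot [-180.    -0.4  -51.6] w 19.6 F [-0.2 -0.  -1.9]
shift cm [-0.    0.07 -0.13] rotvec [0.005 0.004 0.004] q [-41.  34.  96.  -0.  49.  10.]
[ 518.95270318 -389.51543124   12.        ] [ 573.89325494 -346.0556967     4.        ] [ 487.55388535 -413.71878839    4.25946753]
[[735.3 158.6   8. ]
 [714.7 -89.1   8. ]
 [458.1 -70.5   8. ]
 [477.1 178.4   8. ]]
[np.float64(259.0), np.float64(248.6), np.float64(257.3), np.float64(249.6)]
```

Gripped: width 19.6 mm, tip 110 mm ahead of the TCP as expected. I'll lift and carry to a viewpoint beside the lane.

```bash
python3 -m creep '0 0 2 0 0 0 0.9;0 0 3 0 0 0 0.9;0 0 3 0 0 0 0.9;0.4 3 3 0 0 -0.05 0.9;0.4 4 3 0 0 -0.06 0.9;0.4 4 1 0 0 -0.06 0.9;0.4 4 0 0 0 -0.06 0.9;0.4 4 0 0 0 -0.06 0.9;0.4 4 0 0 0 -0.06 0.9;0.4 4 0 0 0 -0.06 0.9;0.4 4 0 0 0 -0.06 0.9;0.4 4 0 0 0 -0.06 0.9' 30
python3 d.py 550 70 160 180 0 -94.4
```

```text
time_s: 5.22
ee_pos: [519.6, -62.8, 154.2]
ee_rot: [-179.6, -0.3, -84.3]
force: [0.4, 0.1, -2.0]
gripper_width: 19.9
t 5.22 pos [519.6 -62.8 154.2] rot [-179.6   -0.3  -84.3] w 19.9 F [ 0.4  0.1 -2. ]
shift cm [ 3.04 13.28  0.58] rotvec [ 0.005  0.006 -0.177] q [ -8.  16. 102.  -0.  61.  76.]
```

```bash
python3 -m creep '0.8 3.2 0.1 0 0 -0.05 0.9;0.8 3.2 0.1 0 0 -0.05 0.9;0.7 3 0.1 0 0 -0.04 0.9;0.4 1.5 0 0 0 -0.03 0.9;0 0 0 0 0 0 0.9;0 0 0 0 0 0 0.9' 30
python3 d.py 550 70 160 180 0 -94.4
python3 - <<'E'
from h import *
np.set_printoptions(precision=1,suppress=True)
f=grab('wrist','w3.png')
for q,z in [('lane',8),('lane_wall',8),('lane_bar',25),('pocket',8)]:
    for m in models.mark_of('wrist',q)[:2]: print(q,np.round(m['at'],1),round(m['confidence'],2),watf(f,m['at'],z))
cv2.imwrite('pics/w3b.png',cv2.resize(f['img'][0:260,0:300,::-1],None,fx=2.6,fy=2.3))
E
```

```text
time_s: 5.72
ee_pos: [545.0, 60.5, 157.0]
ee_rot: [-179.7, -0.1, -94.0]
force: [0.3, -0.5, -1.6]
gripper_width: 19.6
t 5.72 pos [545.   60.5 157. ] rot [-1.797e+02 -1.000e-01 -9.400e+01] w 19.6 F [ 0.3 -0.5 -1.6]
shift cm [0.5  0.95 0.3 ] rotvec [ 0.003  0.005 -0.007] q [ 5. 18. 98. -0. 63. 99.]
lane [187.1 130.1] 0.88 [600.  124.6   8. ]
lane_wall [188.1 210.8] 0.89 [508.2 133.8   8. ]
lane_wall [250.6 222.8] 0.51 [489.   62.8   8. ]
lane_bar [180.7  74.3] 0.68 [659.5 123.1  25. ]
lane_bar [30.8 44.4] 0.29 [736.8 320.1  25. ]
pocket [289.9 194.3] 0.88 [519.8  16.2   8. ]
```

View pics/w3.png

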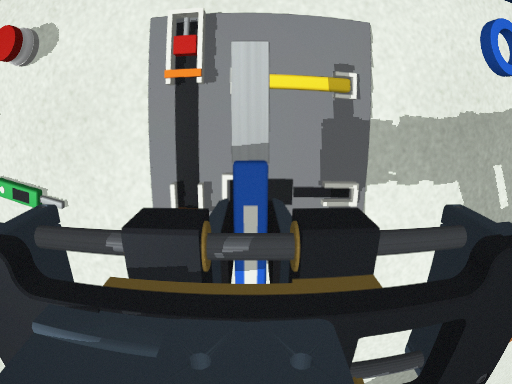

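View pics/w3b.png

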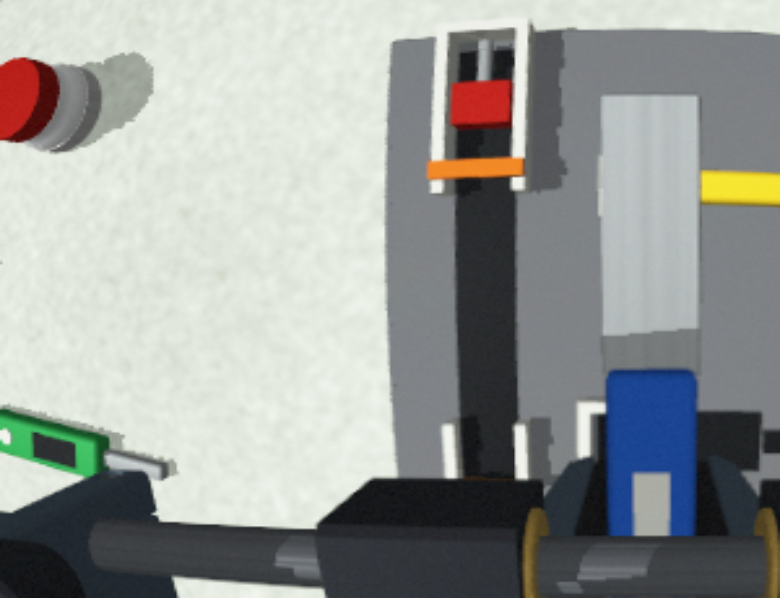

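The wrist view shows the bar at (183,73), red stop at (185,44), and the dark lane strip at columns 176–200. The spatula is straight in the jaws. I'll fit the lane axis.

```bash
python3 - <<'E'
from h import *
np.set_printoptions(precision=1,suppress=True)
f=grab('wrist');im=f['img'].astype(int);g=im.sum(2)
L=[];C=[]
for r in range(85,178,4):
    row=g[r,160:225]; m=np.nonzero(row<170)[0]
    if len(m)<10: print(r,row.tolist()[:45:4]);continue
    a=watf(f,(160+m[0]-.5,r),8);b=watf(f,(160+m[-1]+.5,r),8);C.append((a+b)/2);L.append(np.linalg.norm(a-b))
C=np.array(C);print(len(C),'w',np.array(L))
c=np.float32(C[:,:2]);v=cv2.fitLine(c,cv2.DIST_HUBER,0,.01,.01).ravel();print('yaw',np.degrees(np.arctan(v[1]/v[0])),'point',v[2:])
hsv=cv2.cvtColor(f['img'],cv2.COLOR_RGB2HSV)
o=cv2.inRange(hsv,np.array((8,150,120)),np.array((20,255,255)));ys,xs=np.nonzero(o[:110,150:220]);xs+=150
for x in range(xs.min()+3,xs.max()-2,6):
    y=ys[xs==x];print('bar',x,y.min(),y.max(),watf(f,(x,y.min()-.5),30)[:2],watf(f,(x,y.max()+.5),30)[:2])
y0,y1=ys.min(),ys.max();rr=(y0+y1)//2;x=xs[ys==rr];print('bar ends',watf(f,(x.min()-.5,rr),30)[:2],watf(f,(x.max()+.5,rr),30)[:2])
r=(cv2.inRange(hsv,np.array((0,150,80)),np.array((5,255,255)))|cv2.inRange(hsv,np.array((174,150,80)),np.array((180,255,255))));ys,xs=np.nonzero(r[:70,160:220]);xs+=160
print('stop px',xs.min(),xs.max(),ys.min(),ys.max(),watf(f,(xs.mean(),ys.min()-.5),22),watf(f,(xs.mean(),ys.max()+.5),22),watf(f,(xs.min()-.5,ys.mean()),22),watf(f,(xs.max()+.5,ys.mean()),22))
s=monitor.state();print(s['ee_pos'],s['ee_rot'])
E
```

```text
24 w [24.6 24.6 24.6 24.7 24.7 24.7 24.7 24.7 24.7 24.8 24.8 24.8 24.9 24.9
 25.  25.  23.9 25.1 25.1 25.2 25.3 24.2 24.2 24.3]
yaw -4.693047 point [613.6 124.3]
bar 165 71 77 [665.3 136. ] [657.9 136.5]
bar 171 70 77 [665.4 129.5] [657.  130.1]
bar 177 69 77 [665.6 123.1] [656.2 123.8]
bar 183 69 77 [664.7 116.9] [655.3 117.5]
bar 189 69 76 [663.9 110.7] [655.6 111.3]
bar 195 69 76 [663.2 104.5] [654.9 105.1]
bar ends [663.2 139.9] [658.1 101.3]
stop px 171 194 35 55 [703.8 116.9  22. ] [680.4 118.2  22. ] [693.7 130.5  22. ] [689.9 104.8  22. ]
[545.2  58.6 157.3] [-179.7   -0.1  -94.2]
```

```bash
python3 - <<'E'
from h import *
np.set_printoptions(precision=1,suppress=True)
for c in ('top','scene'):
    f=grab(c);hsv=cv2.cvtColor(f['img'],cv2.COLOR_RGB2HSV)
    o=cv2.inRange(hsv,np.array((6,140,100)),np.array((20,255,255)))
    n,l,st,ce=cv2.connectedComponentsWithStats(o)
    for i in range(1,n):
        if st[i,4]>8 and abs(ce[i][0]-240)<60 and 130<ce[i][1]<230: print(c,st[i],ce[i],at(f,ce[i],30),at(f,ce[i],22))
f=grab('wrist')
h=np.array([130,20]);print(f['img'][45:70:4,225:275:6].sum(2))
# blade edges in wrist image, z estimate underside=157-4.3 -> top 157
z=monitor.state()['ee_pos'][2]-.3
im=cv2.cvtColor(f['img'],cv2.COLOR_RGB2GRAY).astype(int)
for r in (60,90,120,180):
    d=np.abs(np.diff(im[r,215:285]));k=np.argsort(d)[-4:]+215;print(r,np.sort(k))
print(monitor.state()['ee_pos'],monitor.state()['ee_rot'])
print('handle row180', watf(f,(250.5,180),z+8),'blade row 60',watf(f,(250.5,60),z))
E
```

```text
scene [271 196  10   5  24] [275.2 198. ] [664.2 118.5  30. ] [658.1 124.1  22. ]
[[388 516 581 584 566 569 571 582 386]
 [385 517 579 588 561 565 573 586 388]
 [389 512 575 582 564 566 572 584 387]
 [391 477 575 581 560 560 571 579 388]
 [390 476 574 577 557 562 571 573 391]
 [389 470 577 583 565 567 572 575 387]
 [392 584 579 582 566 566 573 569 389]]
60 [230 231 267 268]
90 [227 230 267 268]
120 [230 231 267 268]
180 [219 220 225 232]
[545.3  59.1 157.3] [-179.7   -0.1  -94.2]
handle row180 [573.9  56.  165. ] blade row 60 [642.7  50.9 157. ]
```

The wrist and scene views agree on the bar (660.5,120.5). The lane is at about (603,126) with yaw −4.5°, after allowing about 1 mm for the camera's bias against the tool. Next comes the slanted approach; this script works out the remaining shift.

```bash
cat > lane.py <<'E'
# lane.py tipx tiph theta [y]: remaining to pose with tip bottom at lane x, height over floor, tilt
import sys;from h import *
from scipy.spatial.transform import Rotation as R
np.set_printoptions(precision=3,suppress=True)
L=np.array([603,126,8.]);yaw=-4.5;up=4.3
Rl=R.from_euler('z',yaw,degrees=True)
tx,h,th=map(float,sys.argv[1:4]);y=float(sys.argv[4]) if len(sys.argv)>4 else 0
Rb=Rl*R.from_euler('y',th,degrees=True)
tgt=L+Rl.apply([tx,y,h])+Rb.apply([-110,0,up])
Rt=Rb*R.from_euler('xyz',[180,0,-90],degrees=True)
s=monitor.state();Rc=R.from_euler('xyz',s['ee_rot'],degrees=True)
Rbc=Rc*R.from_euler('xyz',[180,0,-90],degrees=True).inv()
e=Rl.inv()*Rbc; tip=Rl.inv().apply(np.array(s['ee_pos'])+Rbc.apply([110,0,-up])-L); end=tip+e.apply([-180,0,0])
print('t',round(s['time_s'],2),'w',round(s['gripper_width'],1),'F lane',Rl.inv().apply(s['force']).round(1))
print('tip',tip.round(1),'end',end.round(1),'tilt xyz',e.as_euler('xyz',degrees=True).round(1))
print('shift cm',((tgt-s['ee_pos'])/10).round(2),'rotvec',(Rt*Rc.inv()).as_rotvec().round(3))
E
python3 lane.py 20 14 10
```

```text
t 6.17 w 19.6 F lane [-0.8  0.2 -1.7]
tip [ 57.7 -70.7 145.6] end [-122.3  -71.6  144.6] tilt xyz [-0.1 -0.3  0.3]
shift cm [ -2.96   7.38 -11.2 ] rotvec [ 0.016  0.18  -0.005]
```

```bash
python3 -m creep '-0.5 1.2 -1.2 0.003 0.03 0 0.9;-0.5 1.2 -1.2 0.003 0.03 0 0.9;-0.5 1.2 -1.2 0.003 0.03 0 0.9;-0.5 1.2 -1.2 0.003 0.03 0 0.9;-0.5 1.2 -1.2 0.003 0.03 0 0.9;-0.4 1.2 -1.2 0.003 0.03 0 0.9;0 0 0 0 0 0 0.9;0 0 0 0 0 0 0.9' 30
python3 lane.py 20 14 10
```

```text
time_s: 6.83
ee_pos: [511.0, 139.6, 74.8]
ee_rot: [168.6, 0.0, -94.2]
force: [0.7, -0.4, -1.3]
gripper_width: 19.7
t 6.83 w 19.7 F lane [ 0.8 -0.3 -1.3]
tip [14.1  7.  40.7] end [-162.3    6.    76.4] tilt xyz [ 0.  11.4  0.3]
shift cm [ 0.47 -0.67 -2.94] rotvec [-0.002 -0.025 -0.006]
```

```bash
python3 -m creep '0.2 -0.3 -0.8 0 -0.012 -0.003 0.9;0.2 -0.3 -0.7 0 -0.01 -0.003 0.9;0 0 -0.5 0 0 0 0.9;0 0 0 0 0 0 0.9;0 0 0 0 0 0 0.9' 30
python3 lane.py 20 14 10
python3 - <<'E'
from h import *
f=grab('wrist','w4.png');f=grab('scene')
cv2.imwrite('pics/s4.png',cv2.resize(f['img'][120:260,170:330,::-1],None,fx=4.5,fy=4.2,interpolation=cv2.INTER_CUBIC))
E
```

```text
time_s: 7.25
ee_pos: [514.9, 134.3, 53.3]
ee_rot: [169.8, 0.1, -94.4]
force: [-0.3, -0.1, -1.2]
gripper_width: 19.6
t 7.25 w 19.6 F lane [-0.3 -0.1 -1.2]
tip [19.   1.6 21.6] end [-158.1    1.2   53.5] tilt xyz [ 0.1 10.2  0.1]
shift cm [ 0.08 -0.14 -0.8 ] rotvec [-0.001 -0.004 -0.002]
```

View pics/w4.png

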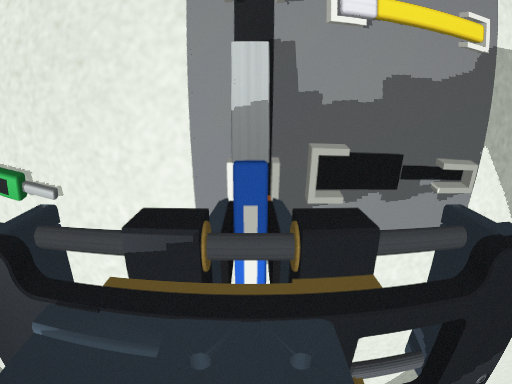

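View pics/s4.png

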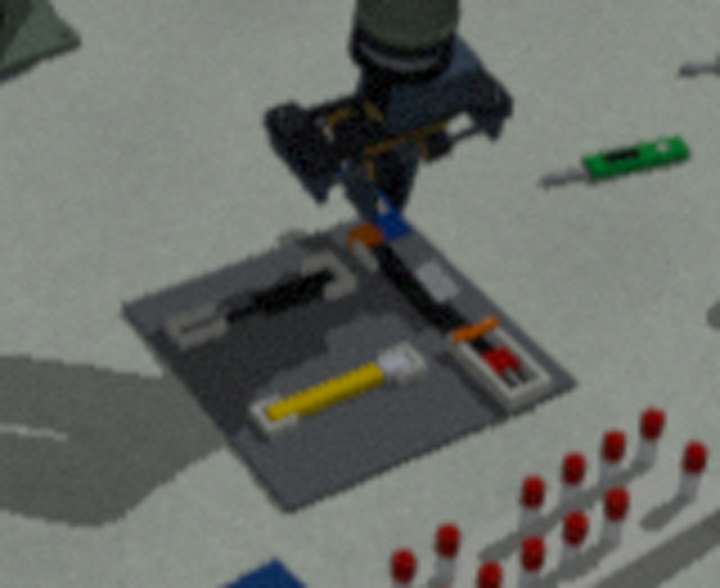

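```bash
python3 - <<'E'
from h import *
from scipy.spatial.transform import Rotation as R
np.set_printoptions(precision=1,suppress=True)
f=grab('wrist');g=f['img'].astype(int).sum(2)
Rl=R.from_euler('z',-4.5,degrees=True);L=np.array([603,126,8.])
def lf(p): return Rl.inv().apply(np.array(p)-L)
for r in range(2,40,6):
    m=np.nonzero(g[r,215:290]<150)[0]+215
    if len(m)>20: print(r,m[0],m[-1],lf(watf(f,(m[0]-.5,r),8)),lf(watf(f,(m[-1]+.5,r),8)))
s=monitor.state();Rc=R.from_euler('xyz',s['ee_rot'],degrees=True)
Rb=Rc*R.from_euler('xyz',[180,0,-90],degrees=True).inv();T=s['ee_pos']
for n,b in [('tipL',(110,11,-.3)),('tipR',(110,-11,-.3)),('frontL',(40,10,7.7)),('frontR',(40,-10,7.7))]:
    print(n,wproj(f,T+Rb.apply(b)))
E
```

```text
2 235 273 [47.9 11.4  0. ] [ 48.1 -14.1   0. ]
8 235 273 [43.7 11.4  0. ] [ 43.9 -14.1   0. ]
14 235 272 [39.5 11.4  0. ] [ 39.6 -13.5   0. ]
20 235 273 [35.3 11.4  0. ] [ 35.5 -14.2   0. ]
26 235 273 [31.1 11.4  0. ] [ 31.3 -14.2   0. ]
32 235 273 [26.9 11.4  0. ] [ 27.1 -14.2   0. ]
38 235 272 [22.8 11.4  0. ] [ 23.  -13.6   0. ]
tipL [229.9  39.3]
tipR [268.2  39.3]
frontL [231.1 160.2]
frontR [266.9 160.2]
```

```bash
sed -i 's/603,126,8/603,124.9,8/' lane.py; python3 lane.py 40 4 10
```

```text
t 7.4 w 19.8 F lane [-0.9 -0.4 -1. ]
tip [19.2  2.8 22. ] end [-158.     2.4   53.8] tilt xyz [ 0.1 10.2  0.1]
shift cm [ 2.04 -0.42 -1.83] rotvec [-0.002 -0.003 -0.002]
```

```bash
python3 -m creep '0.5 -0.2 -0.7 0 0 0 0.9;0.5 -0.15 -0.5 0 0 0 0.9;0.4 -0.1 -0.3 0 0 0 0.9;0.2 0 -0.1 0 0 0 0.9;0 0 0 0 0 0 0.9' 30
python3 lane.py 40 4 10
```

```text
time_s: 7.82
ee_pos: [534.1, 129.4, 37.0]
ee_rot: [170.0, 0.1, -94.4]
force: [1.0, -0.3, -1.0]
gripper_width: 19.3
t 7.82 w 19.3 F lane [ 1.1 -0.2 -1. ]
tip [38.5 -0.7  5.7] end [-138.7   -1.    36.9] tilt xyz [ 0.1 10.   0.1]
shift cm [ 0.15  0.08 -0.17] rotvec [-0.002  0.    -0.002]
```

```bash
python3 -m creep '0.6 0 -0.15 0 0 0 0.9;0.7 -0.02 -0.1 0 0 0 0.9;0.7 -0.05 0 0 0 0 0.9;0.6 -0.05 0 0 0 0 0.9;0.4 -0.03 0 0 0 0 0.9;0 0 0 0 0 0 0.9' 30
python3 lane.py 78 2.5 10
```

```text
time_s: 8.32
ee_pos: [568.2, 127.8, 34.0]
ee_rot: [170.0, 0.1, -94.4]
force: [0.6, 1.0, -1.2]
gripper_width: 19.4
t 8.32 w 19.4 F lane [ 0.5  1.1 -1.2]
tip [72.6  0.4  2.8] end [-104.6    0.    33.9] tilt xyz [ 0.1 10.   0.1]
shift cm [ 0.54 -0.06 -0.02] rotvec [-0.002  0.001 -0.002]
```

Tip is past the bar without contact. Quick look, then press the stop.

```bash
python3 - <<'E'
from h import *
f=grab('wrist','w5.png');f=grab('scene')
cv2.imwrite('pics/s5.png',cv2.resize(f['img'][140:230,210:320,::-1],None,fx=6,fy=6,interpolation=cv2.INTER_CUBIC))
E
```

```text
(no output)
```

View pics/w5.png

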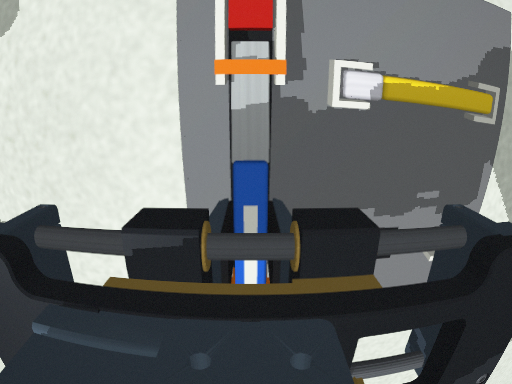

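View pics/s5.png

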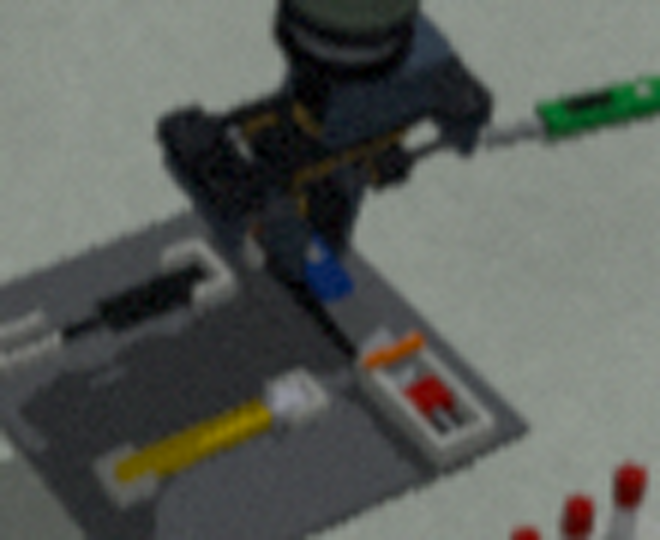

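The wrist view shows the blade (231–270) under the bar, centred between the walls, with its tip at row 41 and the stop face at about row 28. I'll advance and watch the force.

```bash
python3 -m creep '0.3 -0.03 0 0 0 0 0.9;0.3 -0.03 0 0 0 0 0.9;0.2 -0.02 0 0 0 0 0.9;0.1 0 0 0 0 0 0.9;0 0 0 0 0 0 0.9' 30
python3 lane.py 94 2.5 10
```

```text
time_s: 8.83
ee_pos: [575.0, 126.9, 34.2]
ee_rot: [169.8, 0.1, -94.4]
force: [-0.8, -0.4, -1.8]
gripper_width: 19.8
t 8.83 w 19.8 F lane [-0.8 -0.5 -1.8]
tip [79.4  0.1  2.4] end [-97.7  -0.3  34.3] tilt xyz [ 0.1 10.2  0.1]
shift cm [ 1.45 -0.1  -0.03] rotvec [-0.002 -0.004 -0.002]
```

```bash
python3 -m creep '0.3 -0.02 0 0 0 0 0.9;0.3 -0.02 0 0 0 0 0.9;0.2 -0.02 0 0 0 0 0.9;0 0 0 0 0 0 0.9' 30
python3 lane.py 94 2.5 10
```

```text
time_s: 9.17
ee_pos: [580.8, 126.4, 34.3]
ee_rot: [169.4, 0.1, -94.4]
force: [-3.0, -0.1, -0.5]
gripper_width: 19.5
t 9.17 w 19.5 F lane [-3.  -0.3 -0.5]
tip [85.1  0.   1.9] end [-91.9  -0.4  34.9] tilt xyz [ 0.1 10.6  0.1]
shift cm [ 0.87 -0.05 -0.05] rotvec [-0.002 -0.01  -0.002]
```

Force is 3 N with the stop about 5 mm back, which matches the spring. I'll continue.

```bash
python3 -m creep '0.3 -0.02 0 0 0 0 0.9;0.3 -0.02 0 0 -0.005 0 0.9;0.3 -0.02 0 0 -0.005 0 0.9;0.15 0 0 0 0 0 0.9;0 0 0 0 0 0 0.9' 30
python3 lane.py 94 1.5 7
```

```text
time_s: 9.58
ee_pos: [588.3, 125.8, 33.8]
ee_rot: [169.5, 0.0, -94.4]
force: [-4.0, 1.1, 2.0]
gripper_width: 19.4
t 9.58 w 19.4 F lane [-4.1  0.7  2. ]
tip [92.7 -0.   1.6] end [-84.3  -0.4  34.3] tilt xyz [ 0.  10.5  0.1]
shift cm [ 0.01  0.02 -0.66] rotvec [-0.005 -0.06  -0.002]
```

```bash
python3 - <<'E'
from h import *
f=grab('wrist','w6.png')
E
```

```text
(no output)
```

View pics/w6.png

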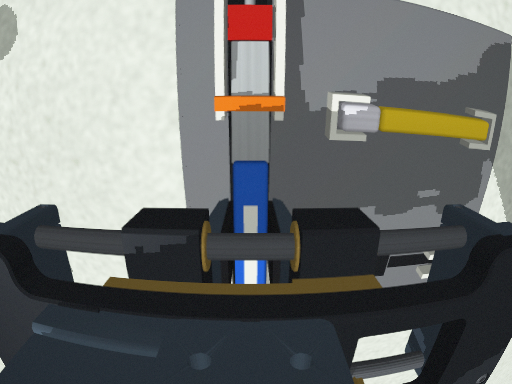

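Tip at row 41 sits against the stop face (row 40), and the handle front has not moved in the grip. I'll lower the handle about the tip.

```bash
python3 -m creep '0.1 0 -0.25 0 -0.025 0 0.9;0.1 0 -0.25 0 -0.025 0 0.9;0.05 0 -0.2 0 -0.015 0 0.9;0 0 0 0 0 0 0.9' 30
python3 lane.py 94 1 3.5
```

```text
time_s: 9.97
ee_pos: [588.7, 125.6, 26.3]
ee_rot: [173.1, 0.3, -94.4]
force: [-5.6, 1.1, 0.2]
gripper_width: 19.9
t 9.97 w 19.9 F lane [-5.7  0.6  0.2]
tip [94.4 -0.1  0.8] end [-84.3  -0.6  22.4] tilt xyz [0.3 6.9 0.2]
shift cm [-0.12  0.05 -0.63] rotvec [-0.01  -0.059 -0.002]
```

```bash
python3 -m creep '0 0 -0.25 -0.003 -0.025 0 0.9;0 0 -0.25 -0.003 -0.025 0 0.9;0 0 -0.15 -0.003 -0.012 0 0.9;0 0 0 0 0 0 0.9' 30
python3 lane.py 93.5 0.5 0
```

```text
time_s: 10.3
ee_pos: [586.2, 125.9, 19.3]
ee_rot: [176.6, 0.0, -94.4]
force: [-4.8, 0.4, 2.0]
gripper_width: 19.7
t 10.3 w 19.7 F lane [-4.9 -0.   2. ]
tip [92.7 -0.1  0.4] end [-87.   -0.5  11.2] tilt xyz [0.  3.4 0.1]
shift cm [ 0.04  0.03 -0.65] rotvec [-0.005 -0.059 -0.002]
```

```bash
python3 -m creep '0.12 0 -0.2 -0.001 -0.02 0 0.9;0.12 0 -0.2 -0.001 -0.02 0 0.9;0.05 0 -0.15 0 -0.012 0 0.9;0 0 0 0 0 0 0.9' 30
python3 lane.py 93.5 0 0
```

```text
time_s: 10.63
ee_pos: [586.7, 125.8, 13.3]
ee_rot: [179.4, 0.1, -94.4]
force: [-5.2, 0.3, 0.7]
gripper_width: 19.7
t 10.63 w 19.7 F lane [-5.2 -0.1  0.7]
tip [93.7 -0.2 -0.1] end [-86.3  -0.6   1.7] tilt xyz [0.1 0.6 0.1]
shift cm [-0.02  0.04 -0.1 ] rotvec [-0.002 -0.01  -0.002]
```

```bash
python3 -m creep '0 0 -0.08 0 -0.008 0 0.9;0 0 0 0 0 0 0.9;-0.12 0.01 0 0 0 0 0.9;-0.12 0.01 0 0 0 0 0.9;0 0 0 0 0 0 0.9' 30
python3 lane.py 90 0 0
```

```text
time_s: 11.05
ee_pos: [583.5, 126.0, 12.3]
ee_rot: [179.9, 0.1, -94.4]
force: [-3.8, 0.2, -0.2]
gripper_width: 19.7
t 11.05 w 19.7 F lane [-3.8 -0.1 -0.2]
tip [90.5 -0.1 -0.2] end [-89.5  -0.6   0.2] tilt xyz [0.1 0.1 0.1]
shift cm [-0.05  0.04 -0.  ] rotvec [-0.002 -0.002 -0.002]
```

Flat and nearly on the wall. I'll open part-way (the spring seats it), then look.

```bash
python3 -m creep '-0.04 0 0 0 0 0 0.9;0 0 0 0 0 0 0.5;0 0 0 0 0 0 0.3;0 0 0 0 0 0 0.2;0 0 0 0 0 0 0.2'
python3 lane.py 90 0 0
python3 -c "
from h import *
f=grab('wrist','w7.png')"
```

```text
time_s: 11.47
ee_pos: [590.3, 126.4, 14.4]
ee_rot: [-179.3, 0.3, -94.3]
force: [0.5, 0.4, 0.6]
gripper_width: 36.1
t 11.47 w 36.1 F lane [0.5 0.4 0.6]
tip [97.3  0.8  3.5] end [-82.7   0.3   1.2] tilt xyz [ 0.3 -0.7  0.2]
shift cm [-0.72  0.01 -0.21] rotvec [-0.004  0.013 -0.003]
```

View pics/w7.png

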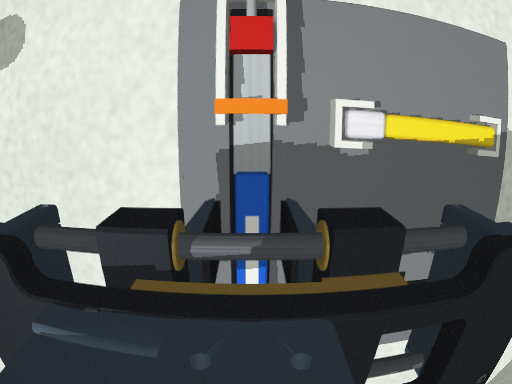

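Released. The compliant arm sprang 7 mm forward, but the spatula stayed put. I'll lift and check seating.

```bash
python3 -m creep '0 0 0.8 0 0 0 0.2;0 0 2 0 0 0 0.2;-0.5 0 3 0 0 0 0.2;-1 0.3 4 0 0 0 0;-1.5 0.5 4 0 0 0 0;-1.5 0.5 1 0 0 0 0;-1 0 0 0 0 0 0;0 0 0 0 0 0 0;0 0 0 0 0 0 0'
python3 - <<'E'
from h import *
from scipy.spatial.transform import Rotation as R
np.set_printoptions(precision=1,suppress=True)
f=grab('wrist','w8.png');s=monitor.state();print(s['time_s'],s['ee_pos'],s['ee_rot'])
Rl=R.from_euler('z',-4.5,degrees=True);L=np.array([603,124.9,8.])
for q,z in [('spatula_grip',14),('spatula_tip',10)]:
    for m in models.mark_of('wrist',q)[:2]: print(q,np.round(m['at'],1),round(m['confidence'],2),Rl.inv().apply(watf(f,m['at'],z)-L))
f2=grab('scene');cv2.imwrite('pics/s8.png',cv2.resize(f2['img'][140:230,200:320,::-1],None,fx=6,fy=6,interpolation=cv2.INTER_CUBIC))
E
```

```text
time_s: 12.27
ee_pos: [535.6, 138.9, 171.4]
ee_rot: [-178.8, 0.4, -94.4]
force: [1.1, 0.2, -0.1]
gripper_width: 45.8
12.3167 [535.4 138.9 170.9] [-178.9    0.4  -94.4]
spatula_grip [260.1 133.3] 0.8 [-20.3  -1.8   6. ]
spatula_tip [260.8  36.1] 0.69 [91.7 -2.4  2. ]
```

View pics/w8.png

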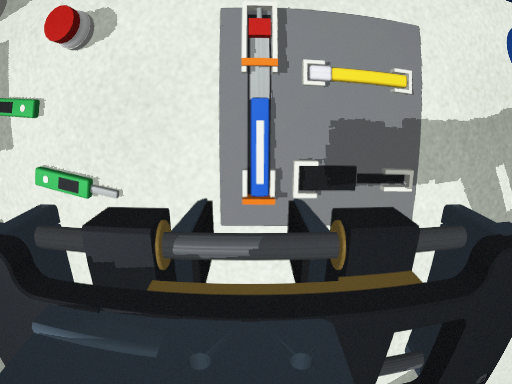

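View pics/s8.png

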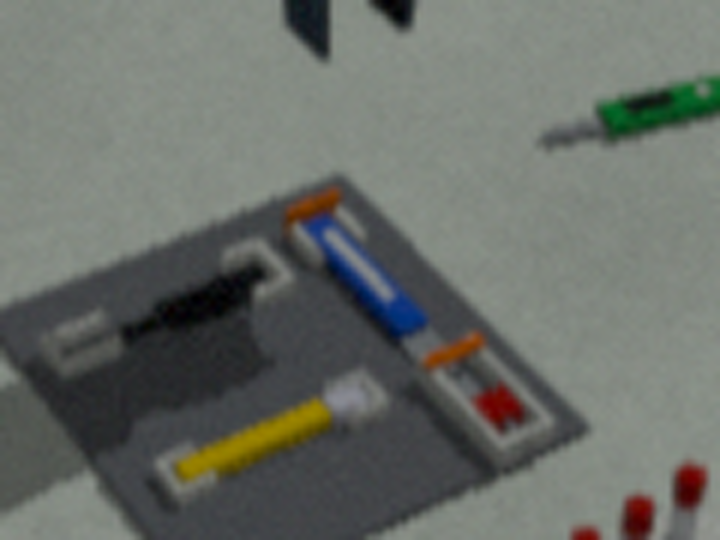

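The spatula lies flat: its handle end (row 197) is on the orange wall, and the tip is at x≈91 mm against the stop. Grip reads −20.3 mm, as it should be. Next, view the thermometer.

```bash
python3 -m creep '0 1.6 0 0 0 0.11 0;0 1.6 0 0 0 0.12 0;0 1.6 0 0 0 0.12 0;0 1.6 0 0 0 0.12 0;0 1.6 0 0 0 0.12 0;0 1.6 -0.3 0 0 0.12 0;0 1.6 -0.3 0 0 0.12 0;0 1.6 -0.3 0 0 0.12 0;-0.2 1.6 -0.3 0 0 0.12 0;-0.2 1.6 -0.3 0 0 0.12 0;-0.2 1.6 -0.3 0 0 0.12 0;0 0.8 0 0 0 0.04 0'
python3 d.py 529 329 150 180 0 -16.7
```

```text
time_s: 13.47
ee_pos: [531.2, 325.4, 133.2]
ee_rot: [179.7, 0.7, -14.0]
force: [0.3, 0.0, 0.0]
gripper_width: 45.6
t 13.47 pos [531.2 325.4 133.2] rot [179.7   0.7 -14. ] w 45.6 F [0.3 0.  0. ]
shift cm [-0.22  0.36  1.68] rotvec [ 0.002 -0.013 -0.048] q [30. 26. 89.  0. 65. 44.]
```

```bash
python3 -m creep '0 0 0.5 0 -0.012 -0.045 0;0 0 0 0 0 0 0;0 0 0 0 0 0 0'
python3 - <<'E'
from h import *
np.set_printoptions(precision=1,suppress=True)
f=grab('wrist','w9.png');s=monitor.state();print(s['time_s'],s['ee_pos'],s['ee_rot'])
for q,z in [('thermo_grip',7),('thermo_tip',4)]:
    for m in models.mark_of('wrist',q)[:2]: print(q,np.round(m['at'],1),round(m['confidence'],2),watf(f,m['at'],z))
ms,cs=blobs(f,(45,90,60),(80,255,255),300)
for m,c in zip(ms,cs):
    c2,sz,a,n=pca(m);b=cv2.boxPoints((c2,sz,a));w=np.array([watf(f,p,14)[:2] for p in b]);print(c,n,w.mean(0),w.tolist())
E
```

```text
time_s: 13.72
ee_pos: [530.9, 327.1, 132.6]
ee_rot: [179.6, 0.3, -16.4]
force: [0.6, -0.2, -0.9]
gripper_width: 45.3
13.7667 [531.  326.9 132.7] [179.6   0.3 -16.4]
thermo_tip [247.3 198.3] 0.9 [520.4 306.9   4. ]
thermo_tip [139.1  18.1] 0.6 [465.6 528.    4. ]
(np.float64(337.98247078464107), np.float64(31.613522537562606)) 1198 [658.4 452.9] [[651.895241969673, 485.5161930092041], [680.4378633609078, 483.22981869153807], [664.4131285795876, 419.60515708204554], [636.8046863302103, 423.07370187274194]]
(np.float64(249.50573457127254), np.float64(108.50518842162752)) 1831 [547.5 392.5] [[548.4927142018146, 440.483588400792], [572.4943196193516, 433.4032202483492], [546.7592516202773, 344.46134925367966], [522.099167230502, 351.6672257217575]]
```

View pics/w9.png

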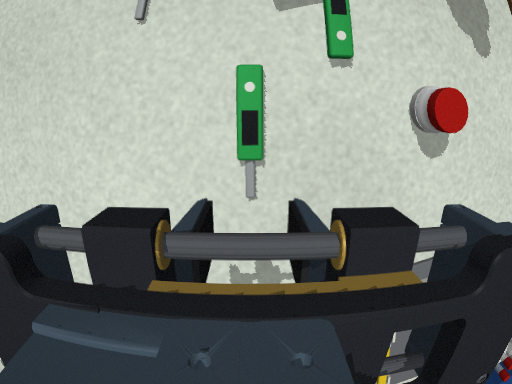

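The wrist view shows the target thermometer at (250,112), its probe tip at (250,197), aligned with the tool. Descending.

```bash
python3 -m creep '0.25 1 -1.6 0 0 0 0;0.25 1 -1.6 0 0 0 0;0.25 1 -1.6 0 0 0 0;0.25 1 -1.6 0 0 0 0;0.25 1 -1.6 0 0 0 0;0.25 1 -1 0 0 0 0;0 0 0 0 0 0 0;0 0 0 0 0 0 0'
python3 d.py 546 387.7 4 180 0 -16.4
```

```text
time_s: 14.53
ee_pos: [549.7, 385.7, 41.1]
ee_rot: [179.7, 0.1, -16.6]
force: [0.2, -0.2, 0.3]
gripper_width: 45.5
t 14.53 pos [549.7 385.7  41.1] rot [ 1.797e+02  1.000e-01 -1.660e+01] w 45.5 F [ 0.2 -0.2  0.3]
shift cm [-0.37  0.2  -3.71] rotvec [ 0.004 -0.003  0.004] q [34. 35. 88. -0. 57. 51.]
```

```bash
python3 -m creep '-0.2 0.1 -1.2 0 0 0 0;-0.12 0.1 -1.1 0 0 0 0;0 0 -0.6 0 0 0 0;0 0 -0.2 0 0 0 0;0 0 0 0 0 0 0'
python3 d.py 546 387.7 4 180 0 -16.4
```

```text
time_s: 14.95
ee_pos: [547.0, 386.6, 9.8]
ee_rot: [179.8, -0.0, -16.7]
force: [0.2, 0.6, -0.0]
gripper_width: 45.5
t 14.95 pos [547.  386.6   9.8] rot [179.8  -0.  -16.7] w 45.5 F [ 0.2  0.6 -0. ]
shift cm [-0.1   0.11 -0.58] rotvec [ 0.003 -0.     0.005] q [34. 37. 90. -0. 53. 51.]
```

```bash
python3 -m creep '-0.05 0.05 -0.35 0 0 0.005 0;0 0 -0.2 0 0 0 0;0 0 0 0 0 0 0.5;0 0 0 0 0 0 0.8;0 0 0 0 0 0 0.8;0 0 0 0 0 0 0.8;0 0 0 0 0 0 0.8' 25
python3 d.py 546 387.7 4 180 0 -16.4
python3 -c "
from h import *
f=grab('wrist','w10.png')"
```

```text
time_s: 15.53
ee_pos: [547.2, 387.2, 5.1]
ee_rot: [179.9, -0.1, -16.4]
force: [-0.0, -0.7, -1.5]
gripper_width: 25.7
t 15.53 pos [547.2 387.2   5.1] rot [ 1.799e+02 -1.000e-01 -1.640e+01] w 25.7 F [-0.  -0.7 -1.5]
shift cm [-0.12  0.05 -0.11] rotvec [ 0.002  0.002 -0.   ] q [34. 37. 91. -0. 53. 51.]
```

View pics/w10.png

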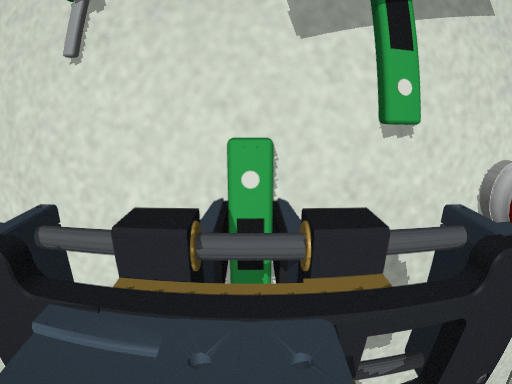

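```bash
python3 - <<'E'
from h import *
f=grab('wrist');s=monitor.state();T=s['ee_pos'];y=np.radians(-106.4);d=np.array([np.cos(y),np.sin(y)])
e=watf(f,(250.5,137.5),14)[:2];print('rear rel TCP along',(e-T[:2])@d,'lat',(e-T[:2])@[-d[1],d[0]])
E
python3 -m creep '0 0 2 0 0 0 0.8;0 -0.5 3 0 0 0 0.8;-0.5 -2 3 0 0 0.02 0.8;-0.8 -3.5 3 0 0 0.02 0.8;-0.8 -4 2 0 0 0.02 0.8;-0.8 -4 1 0 0 0.02 0.8;-0.8 -4 0 0 0 0.02 0.8;-0.8 -4 0 0 0 0.02 0.8;-0.8 -4 0 0 0 0.02 0.8;-0.8 -4 0 0 0 0.02 0.8;-0.8 -4 0 0 0 0.02 0.8;-0.8 -3 0 0 0 0.02 0.8' 25
python3 d.py 470 -10 150 180 0 -4.5
```

```text
rear rel TCP along -53.3180676757239 lat -0.6172082849750158
time_s: 16.63
ee_pos: [467.4, 16.9, 146.7]
ee_rot: [180.0, -0.7, -3.6]
force: [-0.2, -0.5, -0.5]
gripper_width: 25.9
t 16.63 pos [467.4  16.9 146.7] rot [180.   -0.7  -3.6] w 25.9 F [-0.2 -0.5 -0.5]
shift cm [ 0.26 -2.69  0.33] rotvec [ 0.001  0.012 -0.015] q [  1.  12. 109.  -0.  58.   4.]
```

```bash
python3 -m creep '0.3 -1.5 0.3 0 0.012 -0.015 0.8;0 -0.8 0 0 0 0 0.8;0 0 0 0 0 0 0.8;0 0 0 0 0 0 0.8' 25
python3 - <<'E'
from h import *
np.set_printoptions(precision=1,suppress=True)
f=grab('wrist','w11.png');s=monitor.state();print(s['time_s'],s['ee_pos'],s['ee_rot'],s['gripper_width'])
for q,z in [('pocket',8),('lane',8)]:
    for m in models.mark_of('wrist',q)[:2]: print(q,np.round(m['at'],1),round(m['confidence'],2),watf(f,m['at'],z))
cv2.imwrite('pics/w11b.png',cv2.resize(f['img'][60:260,230:430,::-1],None,fx=3.5,fy=3,interpolation=cv2.INTER_CUBIC))
E
```

```text
time_s: 16.97
ee_pos: [467.3, -12.5, 150.4]
ee_rot: [179.9, 0.0, -4.9]
force: [0.4, 0.7, -1.0]
gripper_width: 25.7
17.0167 [467.2 -12.2 150.3] [179.9   0.1  -4.9] 25.6523503928374
pocket [300.3 146.1] 0.61 [522.5  15.3   8. ]
lane [364.3  45.3] 0.76 [604.  124.2   8. ]
```

View pics/w11.png

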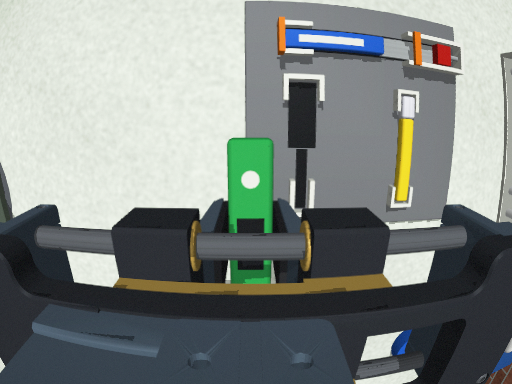

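View pics/w11b.png

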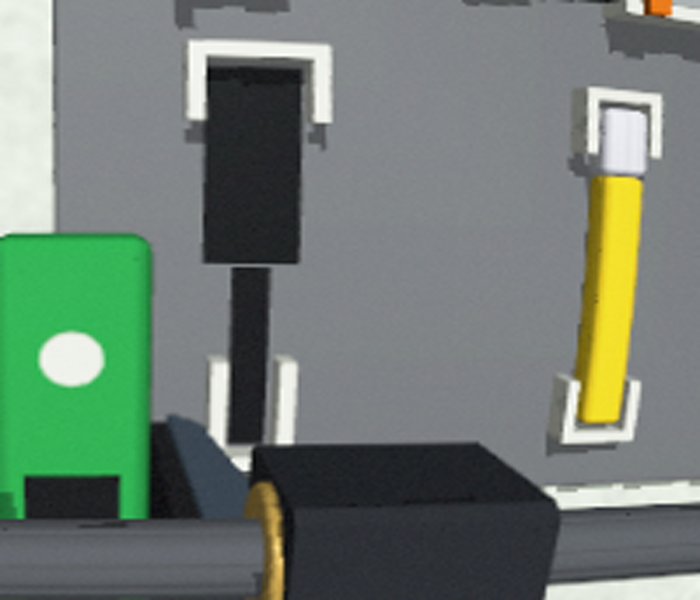

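```bash
python3 - <<'E'
from h import *
np.set_printoptions(precision=1,suppress=True)
f=grab('wrist');g=f['img'].astype(int).sum(2)
C=[]
for r in list(range(92,146,6))+list(range(152,180,5)):
    m=np.nonzero(g[r,280:330]<150)[0]+280
    if len(m)<5: print(r,'none');continue
    a=watf(f,(m[0]-.5,r),8);b=watf(f,(m[-1]+.5,r),8);C.append((a+b)[:2]/2);print(r,m[0],m[-1],C[-1],np.linalg.norm(a-b))
v=cv2.fitLine(np.float32(C),cv2.DIST_HUBER,0,.01,.01).ravel();print('yaw',np.degrees(np.arctan2(v[1],v[0])),v)
for c in (295,302,309):
    col=g[70:215,c];m=np.nonzero(col<150)[0]+70;print(c,m.min(),m.max(),watf(f,(c,m.min()-.5),8),watf(f,(c,m.max()+.5),8))
# step between body & probe
col=g[140:156,291];print(col); col=g[140:156,312];print(col)
# walls (white) outer/inner at body end, z=20
for r in (85,90): print(r,[ (c,int(g[r,c])) for c in range(278,330,2)])
print('rowcol302',[(r,int(g[r,302])) for r in range(68,92)])
E
```

```text
92 290 315 [528.5  74.1] 27.942579079056998
98 290 315 [528.1  67.6] 27.962130797692282
104 290 315 [527.6  61.2] 27.989754771866625
110 290 315 [527.1  54.9] 28.02545773307929
116 289 315 [526.1  48.5] 29.133533009854595
122 289 315 [525.7  42.1] 29.1874753722891
128 289 315 [525.3  35.7] 29.249921552073666
134 289 315 [524.9  29.3] 29.320949789452975
140 289 315 [524.5  22.8] 29.400656668367915
152 297 306 [523.1   9.9] 10.944804334765156
157 297 306 [522.8   4.5] 10.97737507863617
162 297 306 [522.5  -1. ] 11.012311404247505
167 297 305 [521.7  -6.4] 9.938833502027972
172 297 305 [521.4 -11.9] 9.974610133940521
177 297 305 [521.2 -17.5] 10.012632967945844
yaw 85.25962 [  0.1   1.  524.4  23.4]
295 83 148 [521.2  84.6   8. ] [516.3  14.2   8. ]
302 83 214 [528.7  84.2   8. ] [520.7 -60.9   8. ]
309 84 214 [536.2  82.8   8. ] [528.7 -61.7   8. ]
[105 113 103 104 111 107 102 109 165 394 396 402 397 397 400 401]
[104 111 105 105 101 105  99 104 109 363 397 396 399 397 398 392]
85 [(278, 414), (280, 411), (282, 392), (284, 637), (286, 719), (288, 706), (290, 79), (292, 77), (294, 79), (296, 76), (298, 87), (300, 83), (302, 88), (304, 78), (306, 95), (308, 76), (310, 78), (312, 80), (314, 94), (316, 130), (318, 295), (320, 652), (322, 716), (324, 707), (326, 411), (328, 411)]
90 [(278, 406), (280, 411), (282, 391), (284, 682), (286, 721), (288, 723), (290, 119), (292, 120), (294, 127), (296, 114), (298, 130), (300, 125), (302, 121), (304, 115), (306, 116), (308, 123), (310, 122), (312, 110), (314, 111), (316, 142), (318, 330), (320, 587), (322, 717), (324, 682), (326, 406), (328, 410)]
rowcol302 [(68, 413), (69, 410), (70, 418), (71, 408), (72, 414), (73, 417), (74, 539), (75, 706), (76, 720), (77, 720), (78, 721), (79, 635), (80, 344), (81, 274), (82, 271), (83, 128), (84, 97), (85, 88), (86, 87), (87, 76), (88, 79), (89, 110), (90, 121), (91, 127)]
```

The wrist view shows the empty pocket with its body end at (303,80) and its axis at yaw −4.7°. The net and my measurements put the pocket near (523.8,16.3). I'll go above it and compare.

```bash
python3 -m creep '1.2 0.9 -1.2 0 0 0 0.8;1.2 0.9 -1.2 0 0 0 0.8;1.2 0.9 -1.2 0 0 0 0.8;1.2 0.9 -1.2 0 0 0 0.8;1 0.7 -1.2 0 0 0 0.8;0 0 -1 0 0 0 0.8;0 0 0 0 0 0 0.8;0 0 0 0 0 0 0.8' 25
python3 d.py 525 30.8 30 180 0 -4.7
```

```text
time_s: 17.83
ee_pos: [528.6, 42.0, 76.7]
ee_rot: [179.9, -0.0, -4.1]
force: [0.6, 0.5, -0.0]
gripper_width: 25.9
t 17.83 pos [528.6  42.   76.7] rot [179.9  -0.   -4.1] w 25.9 F [ 0.6  0.5 -0. ]
shift cm [-0.36 -1.12 -4.67] rotvec [ 0.001 -0.    -0.011] q [  3.  22. 107.  -0.  52.   8.]
```

```bash
python3 -m creep '-0.2 -0.5 -1.2 0 0 -0.01 0.8;-0.15 -0.4 -1.2 0 0 0 0.8;0 0 -0.8 0 0 0 0.8;0 0 0 0 0 0 0.8;0 0 0 0 0 0 0.8' 25
python3 d.py 525 30.8 13.1 180 0 -4.7
python3 - <<'E'
from h import *
f=grab('wrist','w12.png');f=grab('scene')
cv2.imwrite('pics/s12.png',cv2.resize(f['img'][140:230,190:310,::-1],None,fx=6,fy=6,interpolation=cv2.INTER_CUBIC))
E
```

```text
time_s: 18.25
ee_pos: [526.2, 35.0, 46.5]
ee_rot: [180.0, -0.3, -4.5]
force: [0.1, -0.2, -1.6]
gripper_width: 25.8
t 18.25 pos [526.2  35.   46.5] rot [180.   -0.3  -4.5] w 25.8 F [ 0.1 -0.2 -1.6]
shift cm [-0.12 -0.42 -3.34] rotvec [ 0.001  0.004 -0.003] q [  3.  23. 109.  -0.  47.   7.]
```

View pics/w12.png

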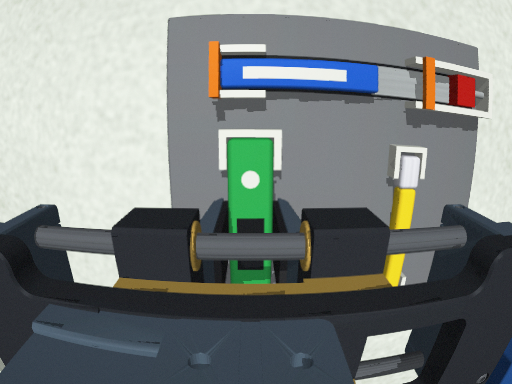

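View pics/s12.png

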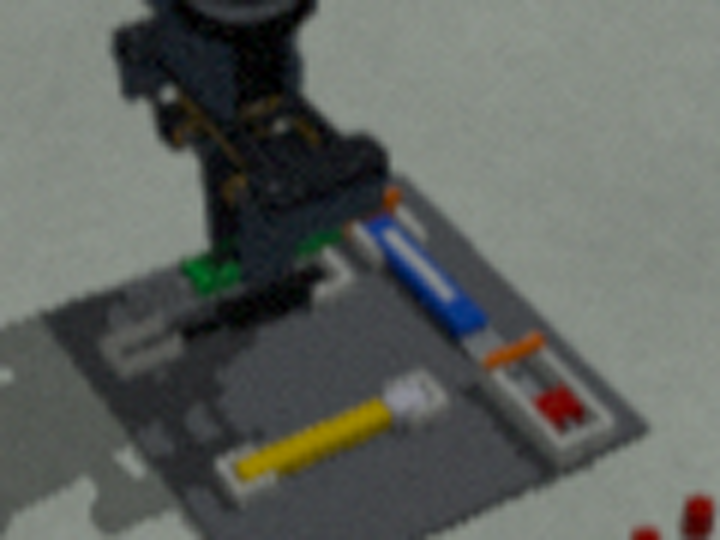

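```bash
python3 - <<'E'
from h import *
np.set_printoptions(precision=1,suppress=True)
f=grab('wrist');g=f['img'].astype(int).sum(2);s=monitor.state();print(s['ee_pos'],s['ee_rot'])
y=np.radians(-4.7);ey=np.array([-np.sin(y),np.cos(y)]);ex=np.array([np.cos(y),np.sin(y)])
P0=np.array([523.8,16.3])
for r in (150,158):
    w=[c for c in range(205,300) if g[r,c]>560]
    L=[c for c in w if c<240];Rr=[c for c in w if c>262]
    print(r,L[0],L[-1],Rr[0],Rr[-1],[((watf(f,(c,r),20)[:2]-P0)@ex).round(1) for c in (L[0]-.5,L[-1]+.5,Rr[0]-.5,Rr[-1]+.5)])
for c in (224,250,276):
    w=[r for r in range(120,170) if g[r,c]>560];print(c,w[0],w[-1],[((watf(f,(c,r),20)[:2]-P0)@ey).round(1) for r in (w[0]-.5,w[-1]+.5)])
print([(r,int(g[r,250])) for r in range(126,146)])
# thermo rear
zz=s['ee_pos'][2]-5.1+14
e=watf(f,(250.5,138),zz)[:2];print('rear',(e-P0)@ey,'lat',(e-P0)@ex,'TCP',(s['ee_pos'][:2]-P0)@ex,(s['ee_pos'][:2]-P0)@ey)
E
```

```text
[526.6  35.   46.8] [180.   -0.3  -4.5]
150 218 225 274 280 [np.float64(-21.9), np.float64(-16.4), np.float64(15.9), np.float64(20.6)]
158 219 225 274 280 [np.float64(-21.3), np.float64(-16.5), np.float64(16.0), np.float64(20.8)]
224 129 169 [np.float64(75.6), np.float64(47.6)]
250 129 136 [np.float64(75.5), np.float64(70.1)]
276 130 169 [np.float64(75.0), np.float64(47.8)]
[(126, 401), (127, 402), (128, 390), (129, 562), (130, 710), (131, 719), (132, 716), (133, 717), (134, 718), (135, 715), (136, 706), (137, 408), (138, 229), (139, 269), (140, 312), (141, 323), (142, 321), (143, 320), (144, 322), (145, 323)]
rear 72.00541442718351 lat 0.14408183503350358 TCP 1.2258913851948614 18.821754735873988
```

Wall faces read −16.4/+16 mm laterally and 70.1 mm at the end, close to the given sizes. The final target is (525.8, 30.0), then lower.

```bash
python3 -m creep '-0.04 -0.25 -0.8 0 0.004 -0.003 0.8;-0.04 -0.2 -0.6 0 0 0 0.8;0 0 -0.3 0 0 0 0.8;0 0 0 0 0 0 0.8' 25
python3 d.py 525.8 30 13.1 180 0 -4.7
```

```text
time_s: 18.73
ee_pos: [526.9, 30.2, 29.7]
ee_rot: [180.0, -0.3, -4.7]
force: [-0.2, 0.0, 0.1]
gripper_width: 25.9
t 18.73 pos [526.9  30.2  29.7] rot [180.   -0.3  -4.7] w 25.9 F [-0.2  0.   0.1]
shift cm [-0.11 -0.02 -1.66] rotvec [ 0.001  0.004 -0.   ] q [  2.  25. 110.  -0.  45.   7.]
```

Underside is at about 24.6 mm, still above the 20 mm wall tops. Correct x, then lower.

```bash
python3 -m creep '-0.1 -0.02 0 0 0.004 0 0.8;0 0 0 0 0 0 0.8;0 0 -0.5 0 0 0 0.8;0 0 -0.5 0 0 0 0.8;0 0 -0.2 0 0 0 0.8;0 0 0 0 0 0 0.8' 25
python3 d.py 525.8 30 13.1 180 0 -4.7
python3 -c "
from h import *
f=grab('wrist','w13.png')"
```

```text
time_s: 19.23
ee_pos: [525.8, 29.8, 16.2]
ee_rot: [180.0, 0.0, -4.7]
force: [1.2, -0.9, -0.5]
gripper_width: 25.7
t 19.23 pos [525.8  29.8  16.2] rot [180.    0.   -4.7] w 25.7 F [ 1.2 -0.9 -0.5]
shift cm [-0.    0.02 -0.31] rotvec [ 0.001 -0.     0.   ] q [  2.  26. 111.  -0.  43.   7.]
```

View pics/w13.png

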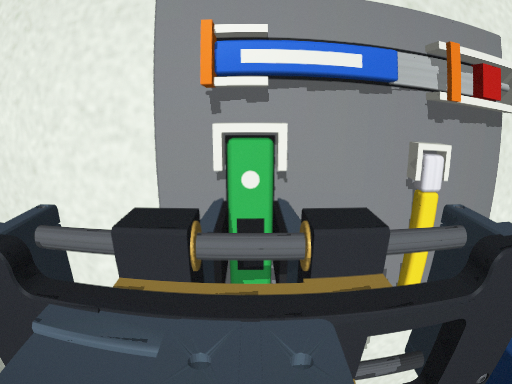

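The body sits between the walls, with its end at row 138 and the wall's inner face at row 133. I'll lower the last 3 mm and release.

```bash
python3 -m creep '0 0 -0.2 0 0 0 0.8;0 0 -0.1 0 0 0 0.8;0 0 0 0 0 0 0.8;0 0 0 0 0 0 0.8' 25
python3 d.py 525.8 30 13.1 180 0 -4.7
```

```text
time_s: 19.62
ee_pos: [526.0, 29.9, 13.1]
ee_rot: [180.0, -0.0, -4.7]
force: [0.7, 0.4, -1.1]
gripper_width: 26.0
t 19.62 pos [526.   29.9  13.1] rot [180.   -0.   -4.7] w 26.0 F [ 0.7  0.4 -1.1]
shift cm [-0.02  0.01 -0.  ] rotvec [ 0.001  0.    -0.   ] q [  2.  26. 111.  -0.  43.   7.]
```

```bash
python3 -m creep '0 0 -0.06 0 0 0 0.8;0 0 0 0 0 0 0.8;0 0 0 0 0 0 0.6;0 0 0 0 0 0 0.3;0 0 0 0 0 0 0.15;0 0 0 0 0 0 0.15'
python3 d.py 525.8 30 13.1 180 0 -4.7
python3 -m creep '0 0 0.8 0 0 0 0.15;0 0 1.5 0 0 0 0.15;0 -0.5 3 0 0 0 0.15;0 -1.5 4 0 0 0 0;0 -2 4 0 0 0 0;-1 -2 3 0 0 0 0;-2 -1 0 0 0 0 0;-2 -1 0 0 0 0 0;-1 0 0 0 0 0 0;0 0 0 0 0 0 0;0 0 0 0 0 0 0'
python3 - <<'E'
from h import *
np.set_printoptions(precision=1,suppress=True)
f=grab('wrist','w14.png');s=monitor.state();print(s['time_s'],s['ee_pos'],s['ee_rot'])
f2=grab('scene');cv2.imwrite('pics/s14.png',cv2.resize(f2['img'][140:230,190:310,::-1],None,fx=6,fy=6,interpolation=cv2.INTER_CUBIC))
f3=grab('top');cv2.imwrite('pics/t14.png',cv2.resize(f3['img'][125:240,205:325,::-1],None,fx=5,fy=5,interpolation=cv2.INTER_CUBIC))
E
```

```text
time_s: 20.12
ee_pos: [526.7, 29.9, 13.4]
ee_rot: [180.0, -0.1, -4.7]
force: [-1.0, 0.4, 0.6]
gripper_width: 38.6
t 20.12 pos [526.7  29.9  13.4] rot [ 1.8e+02 -1.0e-01 -4.7e+00] w 38.6 F [-1.   0.4  0.6]
shift cm [-0.09  0.01 -0.03] rotvec [ 0.001  0.002 -0.   ] q [  2.  26. 111.  -0.  43.   7.]
time_s: 21.03
ee_pos: [463.9, -52.0, 188.0]
ee_rot: [179.8, -0.5, -4.6]
force: [-0.2, -0.1, 0.5]
gripper_width: 45.5
21.0833 [463.9 -51.8 187.8] [179.8  -0.5  -4.6]
```

View pics/w14.png

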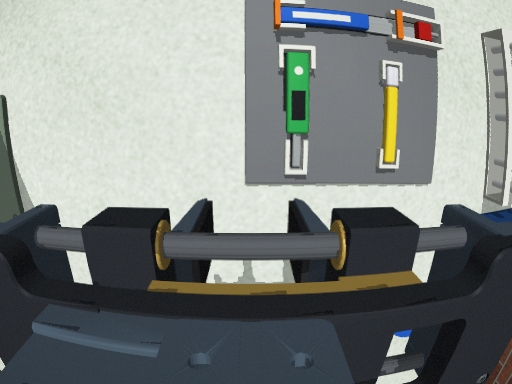

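View pics/s14.png

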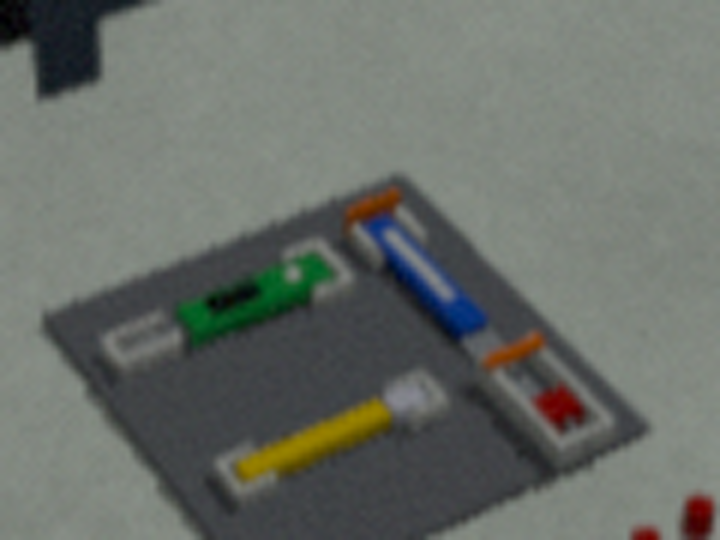

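View pics/t14.png

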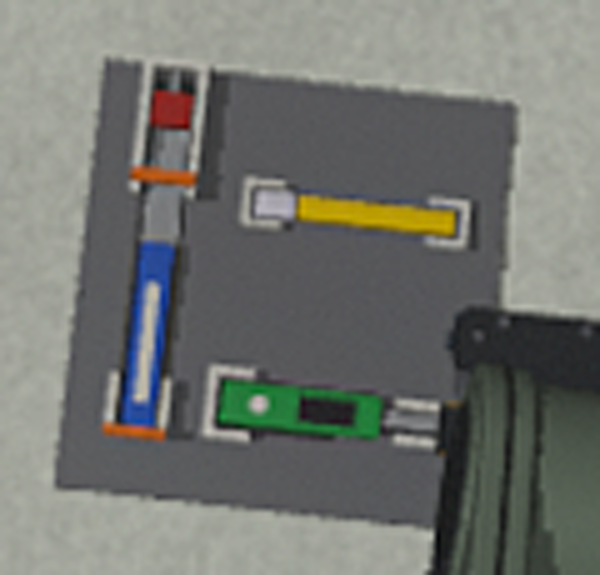

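All three views agree. The thermometer lies in its pocket with the probe between the narrow walls (wrist 297,150). The spatula is held between the wall and the stop, and the torch hasn't moved. Handing in.

```bash
python3 -c "
from h import *
print(job.job_done(), monitor.state()['time_s'])"
```

```text
the job is handed in; nothing more can be done
the job is handed in; nothing more can be done
```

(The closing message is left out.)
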